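Turn the supply carousel to the tape

TASK

On the treatment bench, bring the roll of tape round to the front of the supply carousel, centred above the handle of the drawer, by pushing the carousel's rim round steadily with the fingertips until the tape is there. Push only on the steel dishes, never on the things standing in them: nothing is picked up, tipped or whirled out. Leave the drawer shut and everything else on the bench where it stands, and finish clear with the carousel at rest.

Things in the scene. Friction and masses are not known exactly. Their poses are not given: they have to be found in the camera images.
- stand: White drawer stand fixed to the bench: a square box 250 x 250 mm, 68 mm high, one drawer in its front. Origin: centre of its underside, on the bench, on the carousel's turning axis. The front, with drawer and handle, is the side of the stand's own -x; it looks roughly towards the robot, turned up to 20 degrees either way.
- drawer (a joint): The stand's drawer, shut at 0 at the start; m it is pulled out. Its steel bar handle, 100 mm long, runs across the front, 35 mm out from the front face at mid-height (about 37 mm above the bench), so it sticks out from under the dishes and shows from above the middle of the front.
- carousel: Carousel on the stand: steel plate on a bearing with five round steel dishes in a ring, like petals. Origin on the turning axis, 68 mm above the bench. Dishes: 88 mm across at the top, 71 at the foot, centres 95 mm from the axis, every 72 degrees, the first on the carousel's own -x. Walls 3 mm, from 80 to 110 mm above the bench; floors at 85 mm. It reaches 139 mm from the axis.
- hollow (a point): Point in one of the five hollows between neighbouring dishes, 125 mm from the axis, 95 mm above the bench, turning with the carousel. A hollow is 24 mm wide at its neck (77 mm from the axis), about 59 mm here. A fingertip set down there and moved round the axis pushes a dish's outer rim and turns the carousel: endless, either way, about 1 N, and it stops at once when left.
- tape: The roll of white tape: a flat ring 60 mm across and 24 mm high with a 34 mm hole right through it, lined with cardboard, lying flat in one of the dishes (up to 3 mm off the dish's centre). Origin: centre of its underside, 85 mm above the bench.
- jar: White squat round jar with a screw lid, 56 mm across, 54 mm high, in a dish of the carousel. Origin: centre of its underside.
- swabs: Square stack of folded white swabs, one solid piece, 42 x 42 x 48 mm high, in a dish of the carousel. Origin: centre of its underside.
- dropper: Small white dropper bottle, 38 mm across, 58 mm high with its pointed nozzle, in a dish of the carousel. Origin: centre of its underside.
- gallipot: Small open steel pot, 60 mm across at the rim, 34 mm high, with a closed bottom, in the dish that is nearest the front at the start. Origin: centre of its underside.
- syringes: White block 50 x 90 x 50 mm with four upright syringes, 135 mm high in all, standing loose on the bench to the left of the stand as the robot sees it (about 210 to 270 mm from the axis). Origin: centre of its underside.
- can: Steel can, 89 mm across, 100 mm high, loose on the bench to the right of the stand (about 210 to 260 mm from the axis). Origin: centre of its underside.
- tray: Steel instrument tray, 210 x 110 x 24 mm, loose on the bench at the left. Origin: centre of its underside.
- forceps: Steel forceps, about 140 mm long, lying in the tray. Origin: under the rivet.
- bowl: Steel bowl, 116 mm across, 50 mm high, loose on the bench at the right. Origin: centre of its underside.
There are look-alikes about, which are no part of the job. What is shaped like the dropper but red is not meant.

How it is judged (in metres and radians):
On the way:
1. the fingers push against the carousel's dishes (contact force between the fingers and carousel above 0.2 N).
At the end, for the whole second after the job is handed in: Tape at the front of the stand, its centre within 15 mm of the stand's centre line; carousel at rest (under 0.05 rad/s); all five things upright (0.25 rad) in their dishes; drawer shut (15 mm); nothing on the bench moved by 20 mm (y of tape in the frame of stand between -0.015 and 0.015 m and x of tape in the frame of stand below -0.07 m and angular speed of carousel below 0.05 rad/s and value of joint drawer below 0.015 m and height (world z) of tape between 0.079 and 0.097 m and angle between each of tape, jar, swabs, dropper, gallipot's own z axis and vertical below 0.25 rad and horizontal distance between each of tape, jar, swabs, dropper, gallipot and carousel below 0.13 m and height (world z) of jar between 0.079 and 0.097 m and height (world z) of swabs between 0.079 and 0.097 m and height (world z) of dropper between 0.079 and 0.097 m and height (world z) of gallipot between 0.079 and 0.097 m and distance of each of syringes, can, tray, forceps, bowl from where it was at the start of the episode below 0.02 m); the robot touches nothing.
It fails at once if the robot presses on or grips something standing in the dishes (more than 2 N) (contact force between any of the fingers, the arm and tape above 2 N or contact force between any of the fingers, the arm and jar above 2 N or contact force between any of the fingers, the arm and swabs above 2 N or contact force between any of the fingers, the arm and dropper above 2 N or contact force between any of the fingers, the arm and gallipot above 2 N).
It fails at once if something in the carousel is lifted out, thrown out or tipped (height (world z) of any of tape, jar, swabs, dropper, gallipot above 0.105 m or height (world z) of any of tape, jar, swabs, dropper, gallipot below 0.075 m or angle between any of tape, jar, swabs, dropper, gallipot's own z axis and vertical above 0.4 rad).
It fails at once if the carousel is whirled round (faster than 3 rad/s) (angular speed of carousel above 3 rad/s).
It fails at once if the drawer is pulled open (value of joint drawer above 0.02 m).
It fails at once if something standing on the bench is shifted by more than 20 mm (distance of any of syringes, can, tray, forceps, bowl from where it was at the start of the episode above 0.02 m).
It also fails if it takes over 45 s, if anything falls off the work surface, if the arm or the gripper's body presses on something with over 40 N, if the wrist force passes 120 N, or if a joint passes its speed limit or range.

ROBOT

A 6-joint arm with a two-finger parallel gripper is mounted at the origin on the work surface. World frame = base frame: x ahead of the robot, y to its left, z up, the work surface at z = 0. Lengths are in m, angles in degrees, forces in N, time in s.
With the tool pointing down it reaches from about 0.325 to 0.85 m from the base axis. Payload 15.5 kg.
Tool frame: the origin (TCP) lies at the centre of the arm's flange, where the gripper is bolted on; the fingertips stand 191 mm ahead of it and the grasp point (between the pads) lies 172 mm ahead of it; z points along the fingers, y is the line along which they close (so a half turn about z gives the same grasp; the last joint's range is limited). The gripper opens to 91 mm and grips with 3 to 60 N. Pads are 32 mm wide; open, the fingers measure 118 mm over their backs; the gripper's body (76 mm by 178 mm) begins 60 mm behind the grasp point.
Start: joints at [60.189, 28.281, 77.091, -0, 74.628, -5.472], TCP at [0.258, 0.569, 0.405] pointing down, gripper open.
Joint ranges: [-166.48, 166.48], [-47.26, 123.95], [12.59, 153.08], [-70.14, 250.14], [6.76, 159.57], [-176.63, 176.63]. Speed limits (degrees/s): [108.29, 108.29, 147.25, 172.46, 172.46, 172.46].

INTERFACE

Orientations are given as [roll, pitch, yaw] about the fixed x, y, z axes, in that order (R = Rz(yaw) Ry(pitch) Rx(roll)).
In Python, from cell import env, optics, job, nets gives the robot as it stands.
- The arm moves only by the tool apply_moves, never from a script. Its argument "increments" is a list of rows, each a list of 3 entries, a list of its own where there are three numbers: the shift along the tool's x, y, z in m, then the turn, a rotation vector about the tool's x, y, z in degrees, then the finger opening in m, from 0 to 0.0912. A call has 1 to 10 rows; each row is the pose to reach, as a shift and turn from the pose commanded when the call began, along the tool's axes at that moment; what a row does not reach only later rows make up. A row lasts 1/12 s, in which the tool goes at most 41.7 mm and 7.16 degrees, less where a joint would pass 70% of its speed; a pose out of reach is approached as far as the arm can. A call with a gripper value outside its range is refused whole. The fingers move at their own pace and stop on an object; "force" is the grip in N (left out, the last holds). Time passes only in rows, so rows that repeat a pose let the fingers close. It gives the time, the measured TCP pose, the force, the opening and the grip force at its end, in the units of the state.
- env.sense(): the state, without advancing time (a new reading comes with each control period).
- optics.read_camera(name): name is "side" or "top" or "wrist"; returns a dict with "image" (420x560x3 uint8, red, green, blue), "z_map" (420x560 float32, m along the optical axis (not along the pixel's ray), 0 where there is no reading), "fx", "fy", "cx", "cy" (pixels), "distortion" ([k1, k2, p1, p2, k3] as OpenCV has them; the pictures are not rectified), "rvec" (rotation vector, rad) and "tvec" (3), from world to camera coordinates, as OpenCV has them. Camera axes: x right, y down, z forward; pixel columns grow to the right and rows downward; lengths in m; the calibration is good to about 2 mm. A picture is of the moment at which its call begins.
- job.finish_job(): hands the job in; it is judged then, once.
Trained networks look in a picture, given as the dict that the camera call returned (one of the last four; its "shot" number tells which), for a name from the list of things; names that differ only in an ending like _2 or _b are one class to them, and where a whole thing is asked for, a point or a joint stands for the part that bears it (a point fixed in the world has none). Each returns a list of dicts, best first, with "score" (0 to 1); they miss things now and then, are a little off and sometimes report something else, mostly with a low value. They report only what shows in the picture. A call takes as long as a camera call. They do not tell look-alikes from the thing itself.
- nets.spot_in(thing, picture): "box" ([centre column, centre row, width, height] in pixels, round what is visible of it).
- nets.trace(thing, picture): "mask" (420x560 bool, what is visible of it) and "box" ([centre column, centre row, width, height] in pixels, round what is visible of it).
The state is a dict: "time_s": time; "joint_positions": joint angles; "joint_vel": joint speeds; "effort": joint torques, N m; "position": TCP position; "tcp_rot": TCP orientation; "contact_force": force on the tool from outside, world axes, zero at the start; "moment": the same for the moment, N m; "opening": opening from 0.0 (shut) to 1.0 (fully open); "finger_force": force on a finger pad.
Only numpy, scipy, OpenCV 4.12 (cv2) and the standard library are available. Lean on these libraries where they do the work, as an engineer would, in place of code of your own. Each camera call takes 0.05 s, during which the arm holds its last target. There are 200 camera calls.

## Working session

There is one attempt and no reset: what is moved stays moved. The work goes in short steps, Python scripts to look and compute and a tool call to move; the robot and the scene stay as the last step left them, time stands still between calls to the robot, and variables do not carry over. Pictures are saved under pics/ and viewed, at most 10 in all, crops included, and the job is handed in when it is done.

Besides the shell and the picture viewer there is one more tool, called by a JSON object that holds its "name" and its "arguments", one argument or row to a line. apply_moves: Moves the arm, as the interface text tells. Its arguments: {"type":"object","properties":{"increments":{"type":"array"},"force":{"type":"number"}},"required":["increments"]}

```bash
mkdir -p pics; cat > h.py <<'E'
from cell import env, optics, job, nets
import numpy as np, cv2
def cam(n):
    p=optics.read_camera(n); return p
def KD(p):
    return np.array([[p["fx"],0,p["cx"]],[0,p["fy"],p["cy"]],[0,0,1.]]),np.array(p["distortion"],float)
def ray(p,uv):
    K,D=KD(p); R=cv2.Rodrigues(np.array(p["rvec"],float))[0]; t=np.array(p["tvec"],float).ravel()
    q=cv2.undistortPoints(np.array(uv,float).reshape(-1,1,2),K,D).reshape(-1,2)
    d=np.c_[q,np.ones(len(q))]
    return R,t,d
def at_z(p,uv,z):
    R,t,d=ray(p,uv); C=-R.T@t; w=d@R
    return C+w*((z-C[2])/w[:,2])[:,None]
def by_depth(p,uv):
    R,t,d=ray(p,uv); uv=np.array(uv).reshape(-1,2).astype(int)
    z=p["z_map"][uv[:,1],uv[:,0]]
    return (d*z[:,None]-t)@R
def px(p,P):
    K,D=KD(p); return cv2.projectPoints(np.array(P,float).reshape(-1,3),np.array(p["rvec"],float),np.array(p["tvec"],float),K,D)[0].reshape(-1,2)
def save(p,n,box=None,s=1):
    im=p["image"][:,:,::-1]
    if box: im=im[box[1]:box[3],box[0]:box[2]]
    cv2.imwrite("pics/"+n,cv2.resize(im,None,fx=s,fy=s,interpolation=cv2.INTER_CUBIC))
E
python3 - <<'E'
from h import *
s=env.sense(); print(s["time_s"],s["position"],s["tcp_rot"])
p=cam("top"); save(p,"top.png",s=1.4)
for n in ["stand","drawer","carousel","tape","jar","swabs","dropper","gallipot","syringes","can","tray","bowl"]:
    for r in nets.trace(n,p)[:2]:
        ys,xs=np.nonzero(r["mask"]); P=by_depth(p,np.c_[xs,ys]); P=P[np.isfinite(P).all(1)]
        print(n,round(r["score"],2),np.round(r["box"],0),np.round(np.median(P,0),3),np.round(P.min(0),3),np.round(P.max(0),3))
E
```

```text
0.0 [0.2575143  0.56931247 0.40412667] [-1.79928486e+02 -6.46446563e-03  1.55659234e+02]
stand 0.78 [316. 213.  88. 107.] [ 0.502 -0.046  0.068] [ 0.359 -0.186 -0.002] [0.678 0.069 1.094]
stand 0.7 [288. 225.  19.  19.] [0.485 0.016 0.139] [ 0.359 -0.012  0.099] [0.513 0.042 1.094]
drawer 0.84 [318. 257.  44.  14.] [ 0.393 -0.076  0.041] [ 0.385 -0.118 -0.002] [ 0.421 -0.013  0.047]
carousel 0.73 [318. 204. 103. 102.] [ 0.553 -0.058  0.087] [ 0.359 -0.212  0.   ] [0.683 0.064 1.094]
tape 0.72 [326. 170.  24.  22.] [ 0.638 -0.08   0.108] [ 0.359 -0.11   0.082] [0.674 0.006 1.094]
jar 0.57 [288. 223.  19.  20.] [0.485 0.016 0.139] [ 0.359 -0.009  0.107] [0.513 0.039 1.094]
swabs 0.91 [352. 201.  25.  19.] [ 0.551 -0.149  0.132] [ 0.528 -0.177  0.085] [ 0.577 -0.126  0.138]
swabs 0.29 [332. 233.  22.  22.] [ 0.465 -0.095  0.091] [ 0.433 -0.126  0.082] [ 0.496 -0.063  0.123]
dropper 0.73 [289. 184.  10.  12.] [0.593 0.021 0.12 ] [0.359 0.006 0.094] [0.612 0.037 1.094]
dropper 0.63 [264. 270.  13.  19.] [0.366 0.084 0.035] [0.35  0.067 0.001] [0.384 0.105 0.061]
gallipot 0.73 [331. 234.  24.  20.] [ 0.464 -0.095  0.091] [ 0.433 -0.12   0.084] [ 0.489 -0.063  0.123]
syringes 0.77 [238. 176.  42.  27.] [0.615 0.158 0.052] [0.359 0.006 0.   ] [0.663 0.204 1.094]
syringes 0.65 [317. 213.  89. 110.] [ 0.493 -0.043  0.068] [ 0.359 -0.186 -0.003] [0.694 0.068 1.094]
can 0.59 [389. 176.  45.  33.] [ 0.619 -0.251  0.099] [ 0.359 -0.304  0.001] [0.669 0.006 1.094]
tray 0.8 [133. 272.  57.  82.] [0.356 0.452 0.004] [ 0.245  0.006 -0.003] [0.466 0.524 1.094]
bowl 0.71 [429. 279.  43.  44.] [ 0.351 -0.376  0.02 ] [ 0.297 -0.421 -0.003] [0.41  0.006 1.094]
```

View pics/top.png

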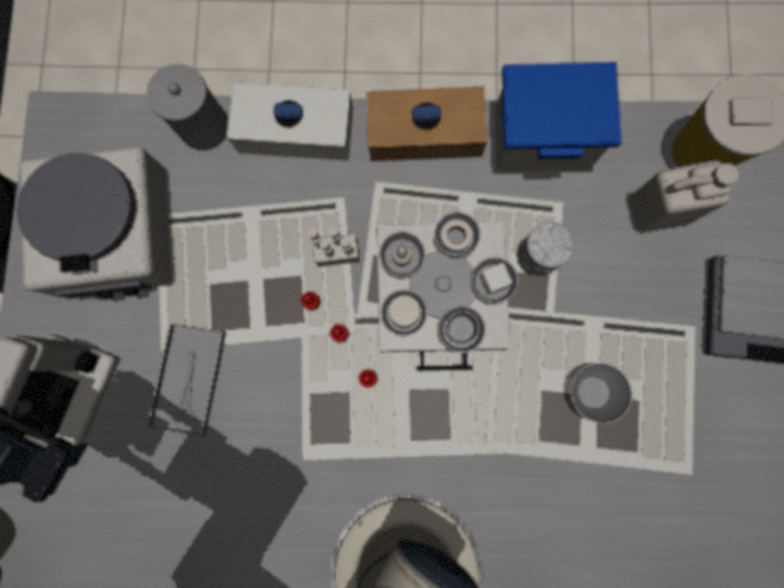

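```bash
python3 - <<'E'
from h import *
p=cam("top")
save(p,"topcrop.png",(225,130,415,300),4)
m=nets.trace("carousel",p)[0]["mask"]
vv,uu=np.mgrid[120:300,220:420]; uv=np.c_[uu.ravel(),vv.ravel()]
ok=p["z_map"][uv[:,1],uv[:,0]]>0
uv=uv[ok]; P=by_depth(p,uv)
# drawer handle
s=(P[:,2]>0.03)&(P[:,2]<0.05)&(P[:,0]<0.43)
print("handle n",s.sum())
r=nets.trace("drawer",p)[0]["mask"]; ys,xs=np.nonzero(r); H=by_depth(p,np.c_[xs,ys]); H=H[(H[:,2]>.03)&(H[:,2]<.05)]
c,(w,h),a=cv2.minAreaRect(H[:,:2].astype(np.float32)); print(H.mean(0),c,w,h,a)
# stand top
S=P[(abs(P[:,2]-0.068)<0.004)&(np.hypot(P[:,0]-.55,P[:,1]+.06)<.2)]
print("stand",cv2.minAreaRect(S[:,:2].astype(np.float32)))
# dishes: rim points
D=P[(P[:,2]>0.08)&(P[:,2]<0.113)&(np.hypot(P[:,0]-.55,P[:,1]+.06)<.15)]
print("car",cv2.minEnclosingCircle(D[:,:2].astype(np.float32)))
from scipy.optimize import minimize
def f(v):
    cx,cy,a=v; k=np.arange(5)*2*np.pi/5+a
    d=np.hypot(D[:,0,None]-cx-.095*np.cos(k),D[:,1,None]-cy-.095*np.sin(k)).min(1)
    return np.mean(np.maximum(d-.044,0))
# use all heights above .08 for fit
best=min((minimize(f,[.553,-.062,a],method="Nelder-Mead") for a in np.radians(np.arange(0,72,12))),key=lambda r:r.fun)
print(best.x[:2],np.degrees(best.x[2])%72,best.fun)
E
```

```text
handle n 410
[ 0.39536542 -0.06015768  0.04119593] (0.4051445424556732, -0.06185191497206688) 0.03836801275610924 0.10406269878149033 0.9703198075294495
stand ((0.5493989586830139, -0.06669938564300537), (0.2496982365846634, 0.3821084499359131), 2.48279070854187)
car ((0.5485953092575073, -0.05678234621882439), 0.13790464401245117)
[ 0.54747219 -0.05644266] 57.11066270921331 0.005238948714812095
```

Overview (scaled 1.4): the tape is the ring at (457,234), at the back. The gallipot is at (461,328), the swabs at (494,281), the jar at (404,312) and the dropper at (402,255). The handle is at (445,366). Three red look-alike droppers stand left-front on the bench.

View pics/topcrop.png

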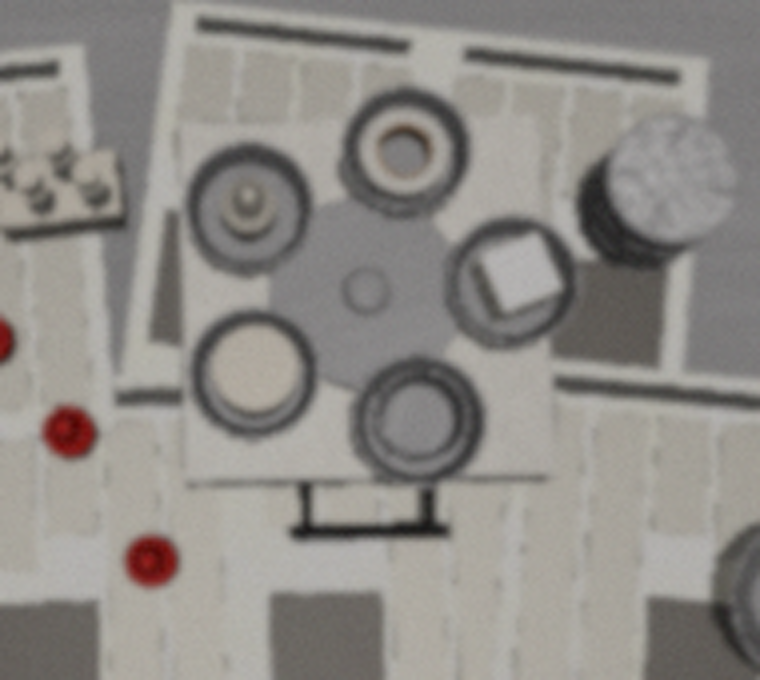

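```bash
python3 - <<'E'
from h import *
p=cam("top")
# colour crop edges: project model for check, using hypotheses
from scipy.optimize import minimize
vv,uu=np.mgrid[120:300,220:420]; uv=np.c_[uu.ravel(),vv.ravel()]
uv=uv[p["z_map"][uv[:,1],uv[:,0]]>0]; P=by_depth(p,uv)
S=P[(abs(P[:,2]-0.068)<0.006)&(abs(P[:,0]-.55)<.16)&(abs(P[:,1]+.06)<.16)]
print(len(S),S.min(0),S.max(0),cv2.minAreaRect(S[:,:2].astype(np.float32)))
A=P[(P[:,2]>0.082)&(P[:,2]<.15)&(np.hypot(P[:,0]-.55,P[:,1]+.06)<.15)]
best=None
for n,lo in (("all",.082),("rim",.1)):
    D=A[A[:,2]>lo]
    def f(v):
        k=np.arange(5)*2*np.pi/5+v[2]
        d=np.hypot(D[:,0,None]-v[0]-.095*np.cos(k),D[:,1,None]-v[1]-.095*np.sin(k)).min(1)
        r=np.hypot(D[:,0]-v[0],D[:,1]-v[1])
        e=np.maximum(d-.044,0); e[(r<.06)]=0
        return e.mean()
    b=min((minimize(f,[.55,-.06,a],method="Nelder-Mead") for a in np.radians(np.arange(0,72,12))),key=lambda r:r.fun)
    print(n,len(D),b.x[:2],np.degrees(b.x[2])%72,b.fun)
t=nets.trace("tape",p)[0]; ys,xs=np.nonzero(t["mask"]); (cx,cy),r=cv2.minEnclosingCircle(np.c_[xs,ys].astype(np.float32))
print("tape",cx,cy,at_z(p,[[cx,cy]],.109))
for n in("jar","swabs","dropper","gallipot"):
    b=nets.spot_in(n,p)[0]["box"]; print(n,b,at_z(p,[b[:2]],.12))
E
```

```text
2787 [ 0.41992211 -0.21927943  0.06226701] [0.67796422 0.07086571 0.07379238] ((0.5499854683876038, -0.07776729762554169), (0.24979168176651, 0.2915109097957611), 2.5942904949188232)
all 5719 [ 0.54766928 -0.05712711] 57.197658132327646 0.00011955483504217321
rim 2357 [ 0.54916841 -0.05710792] 57.018839183878164 0.0
tape 325.9795837402344 168.74490356445312 [[ 0.63599293 -0.08088584  0.109     ]]
jar [285.8, 222.8, 19.0, 23.2] [[0.48758884 0.02192409 0.12      ]]
swabs [353.0, 199.9, 23.0, 18.4] [[ 0.55126764 -0.15035706  0.12      ]]
dropper [243.1, 238.9, 15.8, 16.1] [[0.44351298 0.13030065 0.12      ]]
gallipot [331.9, 232.3, 18.9, 18.8] [[ 0.46578531 -0.09654675  0.12      ]]
```

The crop confirms the tape: the flat ring with a cardboard-lined hole, at crop (403,152), lies in the rear dish. The hub is at (366,291) and the handle bar runs from (292,532) to (447,531). Next I work out the front direction and plan the approach.

```bash
python3 - <<'E'
from h import *
p=cam("top")
c=lambda a: np.array(a)/4+np.array([225,130])
h=at_z(p,c([[292,532],[447,531]]),.04); e=at_z(p,c([[187,484],[547,478]]),.068); hub=at_z(p,c([[366,291]]),.09)
bk=at_z(p,c([[180,124],[537,116]]),.068)
print(h,e,bk,hub)
for n,v in(("h",h),("e",e),("b",bk)):
    d=v[0]-v[1]; print(n,np.degrees(np.arctan2(-d[0],d[1])), v.mean(0))
s=env.sense(); T=s["position"]
A=np.array([.549,-.057]); a=np.radians(-51); tgt=np.r_[A+.13*np.array([np.cos(a),np.sin(a)]),.30]
from scipy.spatial.transform import Rotation as Ro
R=Ro.from_euler("xyz",s["tcp_rot"],degrees=True)
print(tgt, R.inv().apply(tgt-T),(R.inv()*Ro.from_euler("xyz",[180,0,180],degrees=True)).as_rotvec(degrees=True))
E
```

```text
[[ 0.38785989 -0.01288624  0.04      ]
 [ 0.39122192 -0.11867418  0.04      ]] [[ 0.41729795  0.05860653  0.068     ]
 [ 0.42720811 -0.18169754  0.068     ]] [[ 0.66659668  0.07090615  0.068     ]
 [ 0.67697091 -0.1759425   0.068     ]] [[ 0.54737326 -0.05820313  0.09      ]]
h 1.8202956865563389 [ 0.38954091 -0.06578021  0.04      ]
e 2.361545573219542 [ 0.42225303 -0.0615455   0.068     ]
b 2.4065370313539725 [ 0.67178379 -0.05251818  0.068     ]
[ 0.63081165 -0.15802897  0.3       ] [-0.63986534 -0.50901304  0.10472851] [-1.89898101e-03  2.41778894e-06 -2.43377886e+01]
```

{"name": "apply_moves", "arguments": {
  "increments": [
    [[-0.032,-0.0255,0],[0,0,-3],0.0],
    [[-0.064,-0.051,0],[0,0,-6],0.0],
    [[-0.096,-0.0765,0],[0,0,-9],0.0],
    [[-0.128,-0.102,0],[0,0,-12],0.0],
    [[-0.16,-0.1275,0],[0,0,-15],0.0],
    [[-0.192,-0.153,0],[0,0,-18],0.0],
    [[-0.224,-0.1785,0],[0,0,-21],0.0],
    [[-0.256,-0.204,0],[0,0,-24.3],0.0],
    [[-0.288,-0.2295,0],[0,0,-24.3],0.0],
    [[-0.32,-0.255,0],[0,0,-24.3],0.0]
  ]
}}

```text
time_s: 1.98
position: [0.4445, 0.2034, 0.405]
tcp_rot: [180.0, 0.0, 180.0]
contact_force: [1.2, -0.1, 0.7]
opening: 0.299
finger_force: 0.0
```

```bash
python3 - <<'E'
from h import *
from scipy.spatial.transform import Rotation as Ro
s=env.sense();R=Ro.from_euler("xyz",s["tcp_rot"],degrees=True)
print(s["position"],s["tcp_rot"],s["joint_positions"],s["opening"],R.inv().apply(np.array([.631,-.158,.40])-s["position"]))
E
```

```text
[0.44452253 0.20335205 0.40496185] [1.79988967e+02 3.13680243e-02 1.79995672e+02] [ 1.75787568e+01  1.73443381e+01  9.57889631e+01  1.13259773e-03
  6.68334635e+01 -7.24173639e+01] 0.29875251947750786 [-0.18650202 -0.36133894  0.00499437]
```

{"name": "apply_moves", "arguments": {
  "increments": [
    [[-0.0187,-0.036,0],[0,0,0],0.0],
    [[-0.0374,-0.072,0],[0,0,0],0.0],
    [[-0.056,-0.108,0],[0,0,0],0.0],
    [[-0.0747,-0.1445,0],[0,0,0],0.0],
    [[-0.0933,-0.181,0.01],[0,0,0],0.0],
    [[-0.112,-0.217,0.02],[0,0,0],0.0],
    [[-0.1307,-0.253,0.03],[0,0,0],0.0],
    [[-0.149,-0.289,0.04],[0,0,0],0.0],
    [[-0.168,-0.325,0.05],[0,0,0],0.0],
    [[-0.1865,-0.3613,0.055],[0,0,0],0.0]
  ]
}}

```text
time_s: 2.82
position: [0.6305, -0.1579, 0.3485]
tcp_rot: [180.0, -0.1, 180.0]
contact_force: [0.8, 0.9, 0.4]
opening: 0.003
finger_force: 0.0
```

```bash
python3 - <<'E'
from h import *
s=env.sense();T=s["position"]; print(T,s["opening"],s["joint_positions"])
p=cam("wrist"); 
tip=px(p,[[T[0],T[1],T[2]-.191]]); hol=px(p,[[.631,-.158,.095],[.631,-.158,.110]])
print(tip,hol)
im=p["image"].copy()
for q in hol: cv2.circle(im,tuple(int(v) for v in q),3,(255,0,0),-1)
A=np.array([.549,-.057])
for k in range(5):
    a=np.radians(-15+72*k)+np.linspace(0,0,1); c=A+.095*np.array([np.cos(a[0]),np.sin(a[0])])
    t=np.linspace(0,6.28,60); q=px(p,np.c_[c[0]+.044*np.cos(t),c[1]+.044*np.sin(t),np.full(60,.11)])
    cv2.polylines(im,[q.astype(np.int32)],True,(0,255,0),1)
p["image"]=im; save(p,"wrist1.png")
E
```

```text
[ 0.63050439 -0.1578546   0.34850061] 0.0030677896419162836 [-1.93184919e+01  3.33767639e+01  7.70432146e+01  6.17165175e-03
  6.96541626e+01 -1.09271060e+02]
[[285.77649674 251.40471148]] [[284.85982289 217.19013322]
 [284.98338542 223.9354863 ]]
```

View pics/wrist1.png

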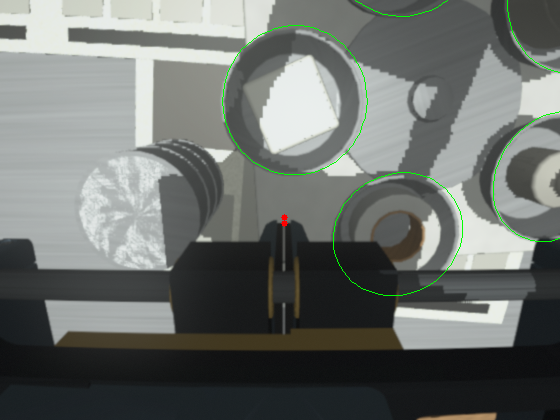

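The green model circles match the dish rims. The red dot, at (285,220), sits in the hollow between the swabs' dish and the tape's dish, clear of the can. I lower the fingers there and then push clockwise.

{"name": "apply_moves", "arguments": {
  "increments": [
    [[0,0,0.015],[0,0,0],0.0],
    [[0,0,0.03],[0,0,0],0.0],
    [[0,0,0.045],[0,0,0],0.0],
    [[0,0,0.057],[0,0,0],0.0],
    [[0,0,0.0645],[0,0,0],0.0],
    [[0,0,0.0645],[0,0,0],0.0]
  ]
}}

```text
time_s: 3.37
position: [0.6298, -0.1557, 0.2837]
tcp_rot: [180.0, -0.1, 180.0]
contact_force: [0.0, 0.0, -0.1]
opening: 0.006
finger_force: 0.0
```

```bash
python3 - <<'E'
from h import *
print(env.sense()["position"])
A=np.array([.549,-.057])
P=lambda d: A+.13*np.array([np.cos(np.radians(d)),np.sin(np.radians(d))])
a=-51.
for c in range(6):
    rows=[]
    for i in range(1,11):
        d=P(a-2.6*i)-P(a); rows.append([round(-d[0],4),round(d[1],4)])
    print(a,rows); a-=26
E
```

```text
[ 0.62981653 -0.15570734  0.28373534]
-51.0 [[np.float64(0.0047), np.float64(-0.0036)], [np.float64(0.0095), np.float64(-0.007)], [np.float64(0.0145), np.float64(-0.0102)], [np.float64(0.0196), np.float64(-0.0131)], [np.float64(0.0248), np.float64(-0.0158)], [np.float64(0.0302), np.float64(-0.0183)], [np.float64(0.0356), np.float64(-0.0205)], [np.float64(0.0412), np.float64(-0.0225)], [np.float64(0.0469), np.float64(-0.0242)], [np.float64(0.0526), np.float64(-0.0256)]]
-77.0 [[np.float64(0.0058), np.float64(-0.0012)], [np.float64(0.0116), np.float64(-0.0021)], [np.float64(0.0175), np.float64(-0.0028)], [np.float64(0.0233), np.float64(-0.0032)], [np.float64(0.0292), np.float64(-0.0033)], [np.float64(0.0351), np.float64(-0.0032)], [np.float64(0.041), np.float64(-0.0028)], [np.float64(0.0469), np.float64(-0.0021)], [np.float64(0.0527), np.float64(-0.0012)], [np.float64(0.0585), np.float64(0.0)]]
-103.0 [[np.float64(0.0057), np.float64(0.0015)], [np.float64(0.0114), np.float64(0.0032)], [np.float64(0.0169), np.float64(0.0051)], [np.float64(0.0224), np.float64(0.0074)], [np.float64(0.0277
[... 819 characters left out ...]
4(0.0222)], [np.float64(0.0093), np.float64(0.0279)], [np.float64(0.0104), np.float64(0.0337)], [np.float64(0.0113), np.float64(0.0395)], [np.float64(0.0118), np.float64(0.0454)], [np.float64(0.0121), np.float64(0.0513)], [np.float64(0.0122), np.float64(0.0572)]]
-181.0 [[np.float64(-0.0002), np.float64(0.0059)], [np.float64(-0.0007), np.float64(0.0118)], [np.float64(-0.0015), np.float64(0.0176)], [np.float64(-0.0025), np.float64(0.0234)], [np.float64(-0.0038), np.float64(0.0292)], [np.float64(-0.0054), np.float64(0.0349)], [np.float64(-0.0072), np.float64(0.0405)], [np.float64(-0.0093), np.float64(0.046)], [np.float64(-0.0116), np.float64(0.0514)], [np.float64(-0.0141), np.float64(0.0567)]]
```

{"name": "apply_moves", "arguments": {
  "increments": [
    [[0.0047,-0.0036,0],[0,0,0],0.0],
    [[0.0095,-0.007,0],[0,0,0],0.0],
    [[0.0145,-0.0102,0],[0,0,0],0.0],
    [[0.0196,-0.0131,0],[0,0,0],0.0],
    [[0.0248,-0.0158,0],[0,0,0],0.0],
    [[0.0302,-0.0183,0],[0,0,0],0.0],
    [[0.0356,-0.0205,0],[0,0,0],0.0],
    [[0.0412,-0.0225,0],[0,0,0],0.0],
    [[0.0469,-0.0242,0],[0,0,0],0.0],
    [[0.0526,-0.0256,0],[0,0,0],0.0]
  ]
}}

```text
time_s: 4.2
position: [0.577, -0.1817, 0.2853]
tcp_rot: [-180.0, 0.0, 180.0]
contact_force: [0.5, 0.8, -0.6]
opening: 0.004
finger_force: 0.4
```

```bash
python3 - <<'E'
from h import *
s=env.sense();T=s["position"]; print(T,s["contact_force"],np.hypot(T[0]-.549,T[1]+.057),np.degrees(np.arctan2(T[1]+.057,T[0]-.549)))
p=cam("top"); save(p,"top2.png",(225,130,415,300),4)
E
```

```text
[ 0.57696567 -0.18167453  0.28525692] [ 0.52115838  0.84299755 -0.62685413] 0.1277725201485683 -77.35728497013321
```

View pics/top2.png

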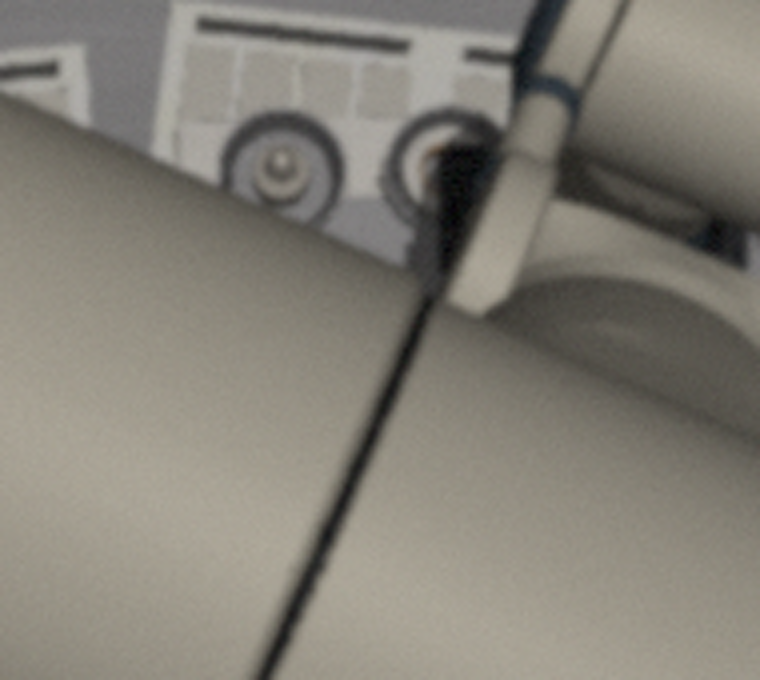

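Seen from above, the carousel turns clockwise as planned: the dropper's dish is now at (282,168) and the tape's at (440,165), both shifted right. I keep pushing.

{"name": "apply_moves", "arguments": {
  "increments": [
    [[0.0058,-0.0012,0],[0,0,0],0.0],
    [[0.0116,-0.0021,0],[0,0,0],0.0],
    [[0.0175,-0.0028,0],[0,0,0],0.0],
    [[0.0233,-0.0032,0],[0,0,0],0.0],
    [[0.0292,-0.0033,0],[0,0,0],0.0],
    [[0.0351,-0.0032,0],[0,0,0],0.0],
    [[0.041,-0.0028,0],[0,0,0],0.0],
    [[0.0469,-0.0021,0],[0,0,0],0.0],
    [[0.0527,-0.0012,0],[0,0,0],0.0],
    [[0.0585,0.0,0],[0,0,0],0.0]
  ]
}}

```text
time_s: 5.08
position: [0.5185, -0.1814, 0.2853]
tcp_rot: [-180.0, 0.0, 180.0]
contact_force: [-0.0, -1.3, -0.1]
opening: 0.005
finger_force: 0.4
```

{"name": "apply_moves", "arguments": {
  "increments": [
    [[0.0057,0.0015,0],[0,0,0],0.0],
    [[0.0114,0.0032,0],[0,0,0],0.0],
    [[0.0169,0.0051,0],[0,0,0],0.0],
    [[0.0224,0.0074,0],[0,0,0],0.0],
    [[0.0277,0.0098,0],[0,0,0],0.0],
    [[0.033,0.0125,0],[0,0,0],0.0],
    [[0.0381,0.0155,0],[0,0,0],0.0],
    [[0.0431,0.0186,0],[0,0,0],0.0],
    [[0.0479,0.022,0],[0,0,0],0.0],
    [[0.0526,0.0256,0],[0,0,0],0.0]
  ]
}}

```text
time_s: 5.92
position: [0.466, -0.1555, 0.2853]
tcp_rot: [-180.0, 0.0, 180.0]
contact_force: [0.9, -0.5, -0.4]
opening: 0.004
finger_force: 0.4
```

{"name": "apply_moves", "arguments": {
  "increments": [
    [[0.0045,0.0038,0],[0,0,0],0.0],
    [[0.0088,0.0078,0],[0,0,0],0.0],
    [[0.013,0.012,0],[0,0,0],0.0],
    [[0.0169,0.0164,0],[0,0,0],0.0],
    [[0.0206,0.021,0],[0,0,0],0.0],
    [[0.0242,0.0257,0],[0,0,0],0.0],
    [[0.0275,0.0306,0],[0,0,0],0.0],
    [[0.0305,0.0356,0],[0,0,0],0.0],
    [[0.0334,0.0408,0],[0,0,0],0.0],
    [[0.036,0.0461,0],[0,0,0],0.0]
  ]
}}

```text
time_s: 6.75
position: [0.4302, -0.1092, 0.2853]
tcp_rot: [-180.0, -0.0, 180.0]
contact_force: [-0.2, 0.1, 0.6]
opening: 0.003
finger_force: 0.4
```

{"name": "apply_moves", "arguments": {
  "increments": [
    [[0.0024,0.0054,0],[0,0,0],0.0],
    [[0.0045,0.0109,0],[0,0,0],0.0],
    [[0.0064,0.0165,0],[0,0,0],0.0],
    [[0.008,0.0222,0],[0,0,0],0.0],
    [[0.0093,0.0279,0],[0,0,0],0.0],
    [[0.0104,0.0337,0],[0,0,0],0.0],
    [[0.0113,0.0395,0],[0,0,0],0.0],
    [[0.0118,0.0454,0],[0,0,0],0.0],
    [[0.0121,0.0513,0],[0,0,0],0.0],
    [[0.0122,0.0572,0],[0,0,0],0.0]
  ]
}}

```text
time_s: 7.58
position: [0.4183, -0.0519, 0.2852]
tcp_rot: [180.0, -0.0, 180.0]
contact_force: [-0.5, -0.5, -0.4]
opening: 0.006
finger_force: 0.4
```

```bash
python3 - <<'E'
from h import *
s=env.sense();T=s["position"]; print(s["time_s"],T,s["contact_force"],np.hypot(T[0]-.549,T[1]+.057),np.degrees(np.arctan2(T[1]+.057,T[0]-.549)))
p=cam("wrist"); save(p,"w2.png")
for r in nets.trace("tape",p)[:2]: print(r["score"],r["box"])
E
```

```text
7.5833 [ 0.41829312 -0.05187038  0.2852387 ] [-0.54572023 -0.46337988 -0.43830734] 0.1308074945291858 177.7525683624753
0.83 [143.4, 317.0, 57.0, 28.4]
```

View pics/w2.png

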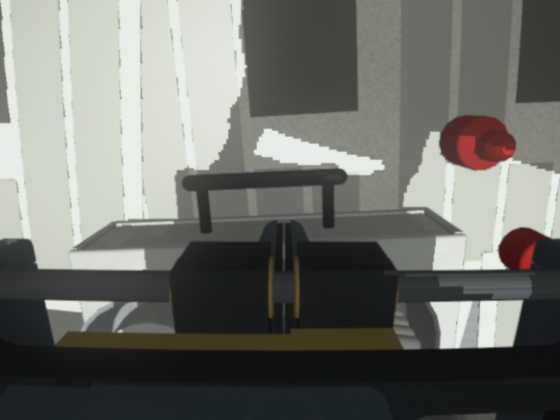

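The wrist view shows the drawer still shut, with the handle at (265,180). The fingers stand between the dishes and the tape is following at (143,317). About 40 degrees are left.

{"name": "apply_moves", "arguments": {
  "increments": [
    [[-0.0002,0.0059,0],[0,0,0],0.0],
    [[-0.0007,0.0118,0],[0,0,0],0.0],
    [[-0.0015,0.0176,0],[0,0,0],0.0],
    [[-0.0025,0.0234,0],[0,0,0],0.0],
    [[-0.0038,0.0292,0],[0,0,0],0.0],
    [[-0.0054,0.0349,0],[0,0,0],0.0],
    [[-0.0072,0.0405,0],[0,0,0],0.0],
    [[-0.0093,0.046,0],[0,0,0],0.0],
    [[-0.0116,0.0514,0],[0,0,0],0.0],
    [[-0.0141,0.0567,0],[0,0,0],0.0]
  ]
}}

```text
time_s: 8.52
position: [0.4326, 0.0048, 0.2852]
tcp_rot: [180.0, -0.0, 180.0]
contact_force: [-0.7, -1.5, 0.4]
opening: 0.002
finger_force: 0.4
```

```bash
cat > m.py <<'E'
from h import *
s=env.sense();T=s["position"]; print(s["time_s"],T,s["contact_force"],np.hypot(T[0]-.549,T[1]+.057),np.degrees(np.arctan2(T[1]+.057,T[0]-.549)))
for cn in("wrist","side","top"):
    p=cam(cn)
    for r in nets.trace("tape",p)[:2]:
        ys,xs=np.nonzero(r["mask"]); P=by_depth(p,np.c_[xs,ys]); P=P[(P[:,2]>.103)&(P[:,2]<.114)]
        if len(P)<20: print(cn,r["score"],r["box"],"-");continue
        c,rad=cv2.minEnclosingCircle(P[:,:2].astype(np.float32)); print(cn,round(r["score"],2),r["box"],len(P),c,rad,np.degrees(np.arctan2(c[1]+.057,c[0]-.549)))
    save(p,cn+"_%d.png"%(s["time_s"]*100))
E
python3 m.py
```

```text
8.5167 [0.43264817 0.0048072  0.28522609] [-0.73092315 -1.47140151  0.39749127] 0.13174930134757873 152.02233321202212
wrist 0.8 [109.8, 286.6, 122.9, 86.9] 2557 (0.4520474672317505, -0.08671068400144577) 0.036562200635671616 -162.96254340076158
side 0.25 [242.0, 389.9, 59.0, 42.9] -
top 0.54 [131.9, 276.9, 18.0, 51.9] -
```

{"name": "apply_moves", "arguments": {
  "increments": [
    [[-0.0025,0.0045,0],[0,0,0],0.0],
    [[-0.0052,0.0089,0],[0,0,0],0.0],
    [[-0.0081,0.0132,0],[0,0,0],0.0],
    [[-0.0111,0.0173,0],[0,0,0],0.0],
    [[-0.0143,0.0214,0],[0,0,0],0.0],
    [[-0.0176,0.0253,0],[0,0,0],0.0],
    [[-0.0176,0.0253,0],[0,0,0],0.0]
  ]
}}

```text
time_s: 9.4
position: [0.4509, 0.0302, 0.2853]
tcp_rot: [180.0, 0.0, 180.0]
contact_force: [-0.2, 0.3, 0.1]
opening: 0.005
finger_force: 0.0
```

```bash
python3 m.py; ls pics
```

```text
9.4 [0.45085875 0.0301954  0.2853082 ] [-0.23155628  0.26217161  0.10529844] 0.1312811606893567 138.37992103365622
wrist 0.77 [98.8, 263.1, 128.3, 114.5] 5258 (0.45660489797592163, -0.06821524351835251) 0.030544333159923553 -173.07909435701401
side 0.61 [270.0, 191.0, 99.2, 55.2] 340 (0.5465852618217468, -0.05310838669538498) 0.13680246472358704 121.81951781622595
side 0.49 [308.2, 194.8, 12.3, 13.3] 76 (0.44553256034851074, -0.0624217689037323) 0.0279509499669075 -177.00040304495042
side_851.png
side_940.png
top.png
top2.png
top_851.png
top_940.png
topcrop.png
w2.png
wrist1.png
wrist_851.png
wrist_940.png
```

View pics/wrist_940.png

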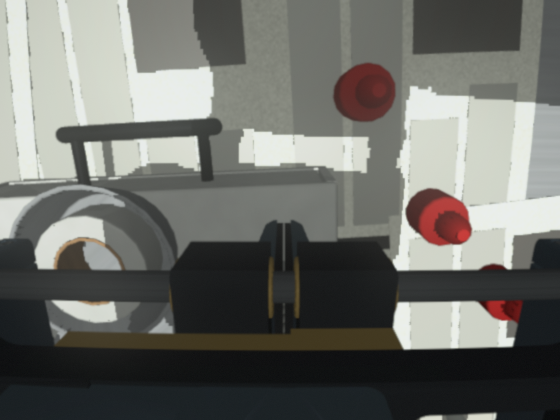

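```bash
python3 - <<'E'
from h import *
p=cam("wrist"); r=nets.trace("tape",p)[0]; ys,xs=np.nonzero(r["mask"]); P=by_depth(p,np.c_[xs,ys]); P=P[(P[:,2]>.103)&(P[:,2]<.112)]
print(np.histogram(P[:,2],8),P.min(0),P.max(0))
f=np.radians(182.4); ax=np.array([.5485,-.0575])
for c in((.4566,-.0682),(.4455,-.0624)):
    v=np.array(c)-ax; print("lateral", v@[np.sin(f),-np.cos(f)])
from scipy.optimize import minimize
vv,uu=np.mgrid[0:420:2,0:560:2]; uv=np.c_[uu.ravel(),vv.ravel()]
for cn in("side","wrist"):
    q=cam(cn); P=by_depth(q,uv); D=P[(P[:,2]>.1)&(P[:,2]<.113)&(np.hypot(P[:,0]-.549,P[:,1]+.057)<.142)&(np.hypot(P[:,0]-.451,P[:,1]-.03)>.045)]
    def g(a):
        k=np.arange(5)*2*np.pi/5+a
        d=np.hypot(D[:,0,None]-.549-.095*np.cos(k),D[:,1,None]+.057-.095*np.sin(k)).min(1)
        return np.mean(np.maximum(d-.0445,0))
    A=np.radians(np.arange(0,72,.5)); G=np.array([g(a) for a in A]); i=np.argsort(G)[:8]; print(cn,len(D),np.degrees(A[i])+144,G[i])
E
```

```text
(array([ 112,  109,  107,  124,  394, 2103, 2093,  237]), array([0.10300068, 0.10397567, 0.10495065, 0.10592563, 0.10690061,
       0.1078756 , 0.10885058, 0.10982556, 0.11080054])) [ 0.42626564 -0.09744276  0.10300068] [ 0.48572019 -0.0390699   0.11080054]
lateral -0.00684224170434434
lateral -0.0005825095333768462
side 204 [185.5 185.  186.  184.5 184.  186.5 183.5 187. ] [5.07219853e-05 5.46116569e-05 6.66144754e-05 6.83910403e-05
 9.38122497e-05 1.11998197e-04 1.46732681e-04 1.73290644e-04]
wrist 2359 [186.5 186.  185.5 187.  185.  184.5 187.5 184. ] [0.00000000e+00 0.00000000e+00 2.13476871e-07 5.22264572e-07
 2.24135242e-06 7.41634899e-06 8.02711785e-06 1.87809099e-05]
```

The wrist view shows the tape in its dish at (90,270), with the handle centre at (140,130). The tape is about 7 mm short of the centre line, so I push another 4 degrees or so.

{"name": "apply_moves", "arguments": {
  "increments": [
    [[-0.0017,0.0018,0],[0,0,0],0.0],
    [[-0.0034,0.0035,0],[0,0,0],0.0],
    [[-0.0051,0.0052,0],[0,0,0],0.0],
    [[-0.0068,0.0067,0],[0,0,0],0.0],
    [[-0.0068,0.0067,0],[0,0,0],0.0],
    [[-0.0068,0.0067,0],[0,0,0],0.0]
  ]
}}

```text
time_s: 10.4
position: [0.4571, 0.0363, 0.2853]
tcp_rot: [180.0, 0.0, 180.0]
contact_force: [-0.9, -0.3, 0.2]
opening: 0.006
finger_force: 0.0
```

{"name": "apply_moves", "arguments": {
  "increments": [
    [[0.005,0.0,0],[0,0,0],0.0],
    [[0.01,0.001,0],[0,0,0],0.0],
    [[0.01,0.001,-0.015],[0,0,0],0.0],
    [[0.01,0.001,-0.035],[0,0,0],0.0],
    [[0.01,0.001,-0.065],[0,0,0],0.0],
    [[0.01,0.001,-0.1],[0,0,0],0.0],
    [[0.02,0.03,-0.13],[0,0,0],0.0],
    [[0.02,0.065,-0.13],[0,0,0],0.0],
    [[0.02,0.1,-0.13],[0,0,0],0.0],
    [[0.02,0.135,-0.13],[0,0,0],0.0]
  ]
}}

```text
time_s: 11.23
position: [0.436, 0.1724, 0.4159]
tcp_rot: [180.0, 0.1, 179.9]
contact_force: [0.4, 0.4, -0.1]
opening: 0.002
finger_force: 0.0
```

{"name": "apply_moves", "arguments": {
  "increments": [
    [[0,0.035,0],[0,0,0],0.0],
    [[0,0.07,0],[0,0,0],0.0],
    [[0,0.105,0],[0,0,0],0.0],
    [[0,0.14,0],[0,0,0],0.0],
    [[0,0.175,0],[0,0,0],0.0],
    [[0,0.21,0],[0,0,0],0.0],
    [[0,0.245,0],[0,0,0],0.0],
    [[0,0.28,0],[0,0,0],0.0],
    [[0,0.3,0],[0,0,0],0.0],
    [[0,0.3,0],[0,0,0],0.0]
  ]
}}

```text
time_s: 12.07
position: [0.4362, 0.4744, 0.4145]
tcp_rot: [180.0, -0.0, -179.9]
contact_force: [-0.9, -1.1, -1.3]
opening: 0.003
finger_force: 0.0
```

```bash
python3 m.py; python3 - <<'E'
from h import *
p=cam("top"); save(p,"end.png",(225,130,415,300),4)
r=nets.trace("tape",p)[0]; ys,xs=np.nonzero(r["mask"]); c,_=cv2.minEnclosingCircle(np.c_[xs,ys].astype(np.float32)); P=at_z(p,[c],.109)[0,:2]
f=np.radians(182.4); v=P-[.5485,-.0575]; print(r["score"],c,P,"lateral",v@[np.sin(f),-np.cos(f)])
E
```

```text
12.0667 [0.43621484 0.47438135 0.41454685] [-0.92760793 -1.0667794  -1.25063048] 0.5432187704754284 101.98313859776216
side 0.86 [303.0, 195.8, 21.0, 13.7] 174 (0.4531864523887634, -0.05897928401827812) 0.030819300562143326 -178.81657139029542
top 0.57 [319.2, 238.3, 23.3, 22.3] 285 (0.45577165484428406, -0.06017151474952698) 0.029867997393012047 -178.05161874169835
0.63 (317.5094299316406, 236.7452850341797) [ 0.45457362 -0.06070904] lateral 0.0007270060112814804
```

View pics/end.png

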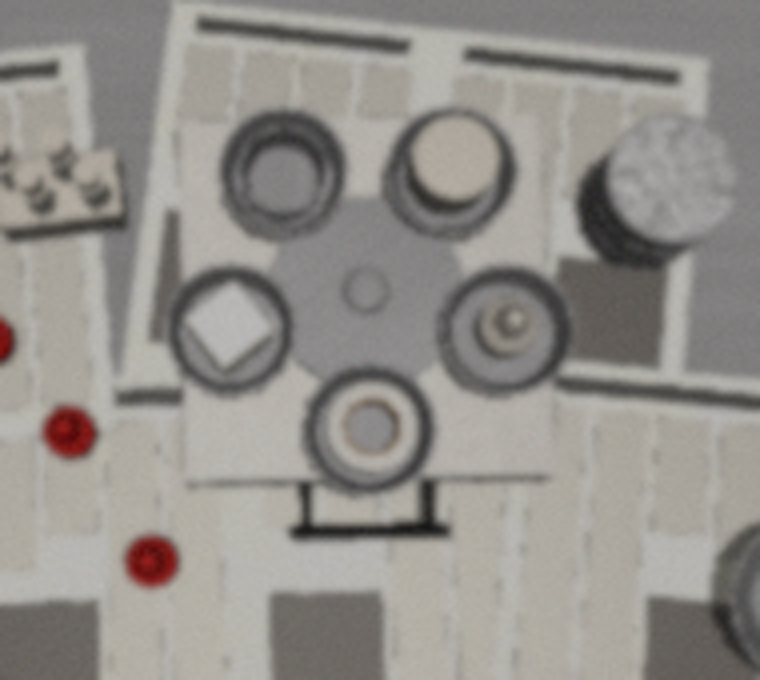

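The tape is at (369,428), centred above the handle at (369,532) to within about 1 mm. All five things stand in their dishes, the drawer is shut and the can and syringes have not moved. I hand the job in.

```bash
python3 -c "
from cell import job
print(job.finish_job())"
```

```text
the job is handed in; nothing more can be done
None
```

The carousel was pushed round by its dishes until the tape stood about 1 mm off the centre line above the drawer handle; the drawer is shut, the arm is clear, and the job was handed in at about 12 s (no verdict came back).

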